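# Snap the retaining ring onto the carousel post

### The job

Secure the spice carousel with its retaining ring: take the ring pliers by their handles from the holster, squeeze them so that their tips spread the ring, slide the open ring down over the carousel's post until it rests lightly on the hub, and let it snap shut in the groove, never letting it clamp on the head above and never pressing hard on the carousel. Then stand the empty pliers back in the holster, fully home. Handle the ring with the pliers only, not the fingers, and leave everything else on the shelf where it is.

Things in the scene. Friction and masses are not known exactly. Their poses are not given: they have to be found in the camera images.
- pliers: Steel ring pliers, 270 g, 135 mm tall, upright in the holster. Origin: midway between two lever hinges (axes along x, at y = +-15 mm, in a dark block); z up. Squeezing the two handles together along y spreads the tips. Return springs push each handle out with about 5 N; full squeeze with the ring takes 18 N per handle; a 50 N grip holds it on its stop. Centre of mass 12 mm to -x.
- handles (a point): Grip point between the handles, 45 mm above the pliers' origin. Handles: flat black plates 20 mm wide (x), 26 to 62 mm above the origin. At rest they lean apart: 60 mm over the outer faces here, 69 mm at the top; fully squeezed they stand parallel, 36 mm over all. Eased out to 65 mm between the fingers, the tips are free of a shut ring while the springs still hold the pliers in the gripper.
- tips (a point): Between the two downward tips, level with the ring's underside, 70 mm below the pliers' origin. Each is a pin 11 mm wide (x) between a shoulder above and a lip below, which stand out 1.5 mm over and under the ring's ear (lip 2.5 mm below this point). Pin outer faces at y = +-6 mm at rest, +-24 mm fully squeezed.
- tongue (a point): Lower end of the pliers' flat tongue (4 mm in x by 18 mm in y, last 10 mm tapered to 3 by 13), 38 mm below the pliers' origin and 19.5 mm to its -x. It stands in the holster's pocket; lift the pliers 40 mm straight up to free it.
- holster: Fixed aluminium holster, base 130 x 80 x 12 mm. Origin on the shelf, 100 mm below the pliers' origin when they are home (same yaw). Upright pocket, open on top at 95 mm, centre at x = -19.5 mm, inside 8 mm (x) by 23 mm (y). At x = +32 mm a round ledge, 34 mm across, 30 mm high, with a stub 10 mm wide, 4 mm high: the ring starts on it.
- ring: Spring-steel retaining ring, 30 g, 5 mm thick, lying flat, 24 mm inside, 33 mm outside when shut: two arms sprung together at a coil at x = +24 mm, ears at x = -32, y = +-10 mm. Origin: centre of the shut ring, underside. Fully spread: ears at x = -27.5, y = +-24 mm, clear opening 33 mm round, centred at x = -2 mm. The spread tips hold it nearly level, yaw as the pliers.
- lever_l (a joint): Angle of the +y lever: 0 at rest, 0.27 rad with the handles fully squeezed (tips spread). The two levers are geared and move equally.
- arml (a joint): Opening angle of the ring's +y arm about the coil: 0 shut, about 0.26 rad when spread by fully squeezed pliers; 0.15 to 0.2 when it clasps the post's head instead of the groove. Both arms move equally.
- carousel: Fixed spice carousel: bamboo foot 120 mm, tray 170 mm across (top 48 mm up), polished post in the middle. Origin on the shelf, on the post's axis. Hub 36 mm wide; on it a groove 19 mm wide, 9 mm high; then a head 29 mm wide, 12 mm straight and a 12 mm cone to 22 mm. Post height is adjustable: hub top is 59 to 85 mm above the shelf, not known; feel for it. A freed ring centres itself.
- cup: Bystander: green silicone collapsible cup, 76 mm across, 46 mm tall; origin under its centre.
- mug: Bystander: white porcelain mug, 82 mm across, 92 mm tall; origin under its centre.
- chrome_jar: Bystander: chrome twist-top jar, 72 mm across, about 110 mm tall; origin under its centre.
- noodle_box: Bystander: clear plastic noodle box 79 x 204 x 97 mm; origin under its centre.
- spice0: Bystander: small spice jar 32 mm across, about 36 mm tall, on the carousel's tray; origin under its centre.
- spice1: Bystander: a second such spice jar on the tray.
Mind the look-alikes: they are no part of the job. What is shaped like the carousel but red is not meant. Leave any green look-alike of the holster alone.

How it is judged:
On the way, in this order (a step that is already met when the one before it is completed fails the run):
1. the spread ring is lifted clear of its ledge by the pliers (height (world z) of ring above 0.06 m and value of joint arml above 0.15 rad and distance between ring and pliers below 0.09 m), for 0.2 s.
2. the ring is shut in the groove of the post (horizontal distance between ring and carousel below 0.005 m and value of joint arml below 0.05 rad and z of ring in the frame of carousel between 0.056 and 0.088 m and angle between ring's own z axis and vertical below 0.2 rad), for 0.2 s.
At the end, for the whole second after the job is handed in: Ring shut (under 0.05 rad) in the post's groove: within 5 mm of the post's axis, 56 to 88 mm up, level within 0.2 rad. Pliers home in the holster: within 8 mm sideways, origin at most 105 mm from the holster's, upright within 0.15 rad. Both at rest (all of step 2 and distance between pliers and holster below 0.105 m and horizontal distance between pliers and holster below 0.008 m and angle between pliers's own z axis and vertical below 0.15 rad and linear speed of each of pliers, ring below 0.02 m/s); the robot touches nothing.
It fails at once if the ring presses or clamps on the carousel with more than 12 N (contact force between ring and carousel above 12 N).
It fails at once if the pliers are pressed on the carousel with more than 12 N (contact force between pliers and carousel above 12 N).
It fails at once if the fingers touch the ring (contact force between the fingers and ring above 0.5 N).
It fails at once if a bystander is moved by more than 15 mm (distance of any of cup, mug, chrome_jar, noodle_box, spice0, spice1 from where it was at the start of the episode above 0.015 m).
It also fails if it takes over 69 s, if anything falls off the work surface, if the arm or the gripper's body presses on something with over 40 N, if the wrist force passes 120 N, or if a joint passes its speed limit or range.

### The arm

A 6-joint arm with a two-finger parallel gripper is mounted at the origin on the work surface. World frame = base frame: x ahead of the robot, y to its left, z up, the work surface at z = 0. Lengths are in m, angles in rad, forces in N, time in s.
With the tool pointing down it reaches from about 0.275 to 0.825 m from the base axis. Payload 4.9 kg.
Tool frame: the origin (TCP) lies midway between the tips of the shut fingers; the grasp point (between the pads) lies 19 mm behind it (bot.grip_depth is the distance from the TCP to the grasp point, in m); z points along the fingers, y is the line along which they close (so a half turn about z gives the same grasp; the last joint's range is limited). The gripper opens to 85 mm and grips with 20 to 120 N. Pads are 22 mm wide; open, the fingers measure 114 mm over their backs; the gripper's body (76 mm by 85 mm) begins 54 mm behind the grasp point. The pads swing forward as they close: fully open they stand 13 mm farther back than shut.
Start: joints at [-1.238, 0.326, -0.193, 1.052, 0, 1.437], TCP at [0.248, -0.491, 0.231] pointing down, gripper open.
Joint ranges: [-2.65, 2.65], [-0.97, 1.79], [-1.3, 1.35], [-1.93, 2.1], [-1.47, 1.37], [-3.14, 3.14]. Speed limits (rad/s): [2.57, 2.57, 3.14, 3.14, 3.14, 3.14].

### API

Orientations are given as a unit quaternion [w, x, y, z].
In Python, from cell import bot gives the robot as it stands. Calls block until the motion is done:
- bot.move_pose(position, orientation): joint-space move of the TCP to a pose.
- bot.move_linear(position, speed=0.15, rotation=None, until_force=None): straight line of the TCP; rotation=None keeps the orientation; speed is the mean speed in m/s. With until_force (N) it stops when the force on the tool has changed by that much, and returns True; else False.
- bot.goto_joints(angles): joint-space move.
- bot.set_gripper(opening, grasp_force=None): opening from 0.0 (shut) to 1.0 (fully open); grasp_force is the grip in N (None keeps the last); returns when the fingers have stopped.
- bot.wait(seconds).
- bot.solve_ik(position, orientation): joint angles nearest the present ones, or None.
- bot.camera(name): name is "side" or "top"; returns the picture (400x640x3 uint8, red, green, blue); there is no depth.
- bot.calibration(name): a dict with "mtx" (3x3 intrinsics, pixels), "k1" (the pictures are not rectified: a ray, as slopes to the right and down, at radius r is drawn at 1 + k1 r^2 times it, then the intrinsics apply), "extrinsics" (4x4, takes a point from world to camera coordinates). Camera axes: x right, y down, z forward; pixel columns grow to the right and rows downward; lengths in m; the calibration is good to about 2 mm. A picture is of the moment at which its call begins. calibration takes no time and is no camera call.
A pose or a line that the arm cannot do raises bot.PlanningError and nothing moves.
- bot.close_job(): hands the job in; it is judged then, once.
Trained networks look in the newest picture that a camera, given by its name, has taken for a name from the list of things; names that differ only in an ending like _2 or _b are one class to them, and where a whole thing is asked for, a point or a joint stands for the part that bears it (a point fixed in the world has none). Each returns a list of dicts, best first, with "confidence" (0 to 1); they miss things now and then, are a little off and sometimes report something else, mostly with a low value. They report only what shows in the picture. A call takes as long as a camera call. They do not tell look-alikes from the thing itself.
- bot.search_frame(camera, thing): "bbox" ([left, top, width, height] in pixels, round what is visible of it).
Readings, each from a call of its own:
- bot.read_clock(): time.
- bot.read_joint_positions(): joint angles.
- bot.read_joint_vel(): joint speeds.
- bot.read_joint_efforts(): joint torques, N m.
- bot.read_position(): TCP position.
- bot.read_tool_rot(): TCP orientation.
- bot.read_ft_force(): force on the tool from outside, world axes, zero at the start.
- bot.read_moment(): the same for the moment, N m.
- bot.read_gripper_width(): opening from 0.0 (shut) to 1.0 (fully open).
- bot.read_finger_force(): force on a finger pad.
Only numpy, scipy, OpenCV 4.12 (cv2) and the standard library are available. Lean on these libraries where they do the work, as an engineer would, in place of code of your own. Each camera call takes 0.05 s, during which the arm holds its last target. There are 200 camera calls.

## Working session

There is one attempt and no reset: what is moved stays moved. The work goes in short steps, each a Python script; the robot and the scene stay as the last script left them, time stands still between calls to the robot, and variables do not carry over. Pictures are saved under pics/ and viewed, at most 10 in all, crops included, and the job is handed in when it is done.

```bash
ls; mkdir -p pics; python3 - <<'E'
from cell import bot
import cv2,numpy as np
for c in("side","top"):
    im=bot.camera(c); cv2.imwrite(f"pics/{c}0.png",im[:,:,::-1])
    k=bot.calibration(c); print(c,k["mtx"].tolist(),k["k1"],np.round(k["extrinsics"],4).tolist())
    for t in("pliers","holster","ring","carousel","handles","tips","tongue","spice0","mug","cup","chrome_jar","noodle_box"):
        print(t,[(np.round(d["bbox"]).astype(int).tolist(),round(d["confidence"],2)) for d in bot.search_frame(c,t)][:4])
print(bot.read_clock(),bot.grip_depth,bot.read_tool_rot())
E
```

```text
pics
side [[364.3884597703604, 0.0, 319.3911495569803], [0.0, 364.3884597703604, 195.61980850028039], [0.0, 0.0, 1.0]] -0.0700282420431626 [[-0.9683, -0.2495, -0.0115, 0.5721], [-0.1436, 0.594, -0.7915, 0.1722], [0.2043, -0.7648, -0.611, 0.7728], [0.0, 0.0, 0.0, 1.0]]
pliers [([347, 132, 17, 52], 0.77)]
holster [([326, 165, 45, 37], 0.8), ([342, 133, 50, 34], 0.68), ([316, 279, 18, 20], 0.28)]
ring [([329, 177, 25, 8], 0.51)]
carousel [([378, 189, 71, 58], 0.98), ([307, 250, 91, 75], 0.89)]
handles [([344, 133, 21, 50], 0.65), ([324, 164, 48, 37], 0.54)]
tips [([348, 138, 17, 45], 0.71), ([267, 212, 31, 34], 0.34)]
tongue [([345, 135, 19, 47], 0.74)]
spice0 [([323, 252, 14, 23], 0.7), ([318, 278, 15, 23], 0.61), ([348, 147, 10, 39], 0.4), ([346, 136, 12, 46], 0.32)]
mug [([254, 150, 34, 49], 0.69), ([309, 253, 88, 71], 0.18)]
cup [([267, 208, 33, 33], 0.96)]
chrome_jar [([232, 178, 35, 51], 0.83), ([346, 129, 16, 53], 0.2)]
noodle_box [([168, 227, 76, 114], 0.87)]
top [[460.5260477351917, 0.0, 315.65052789161297], [0.0, 460.5260477351917, 200.0401035816483], [0.0, 0.0, 1.0]] 0.02543598336460922 [[0.0174, -0.9998, 0.0033, -0.0449], [-0.9899, -0.0177, -0.1409, 0.5895], [0.1409, -0.0008, -0.99, 1.2465], [0.0, 0.0, 0.0, 1.0]]
pliers [([363, 208, 26, 20], 0.6), ([330, 120, 45, 35], 0.46)]
holster [([352, 193, 30, 44], 0.96), ([402, 202, 34, 49], 0.88)]
ring [([369, 198, -4, 1], 0.46), ([360, 204, 29, 24], 0.26)]
carousel [([291, 248, 65, 65], 0.92), ([206, 207, 63, 66], 0.85)]
handles [([363, 207, 21, 22], 0.75)]
tips [([361, 209, 30, 15], 0.79)]
tongue [([362, 208, 22, 18], 0.74), ([293, 122, 22, 31], 0.61)]
spice0 [([242, 211, 10, 16], 0.47)]
mug [([333, 121, 41, 34], 0.97)]
cup [([355, 191, 29, 48], 0.7), ([281, 156, 26, 27], 0.57)]
chrome_jar [([295, 118, 22, 35], 0.62)]
noodle_box [([176, 118, 84, 48], 0.65), ([352, 191, 30, 49], 0.2)]
1.3 0.0187 [-1.05926630e-05  9.72882969e-01  2.31297920e-01 -3.15183988e-06]
```

```bash
python3 - <<'E'
import cv2,numpy as np
t=cv2.imread("pics/top0.png");s=cv2.imread("pics/side0.png")
a=cv2.resize(t[110:320,190:450],None,fx=3.0,fy=2.85,interpolation=cv2.INTER_CUBIC)
b=cv2.resize(s[120:330,160:460],None,fx=2.66,fy=2.66,interpolation=cv2.INTER_CUBIC)
cv2.imwrite("pics/a.png",a);cv2.imwrite("pics/b.png",b)
E
```

```text
(no output)
```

View pics/a.png

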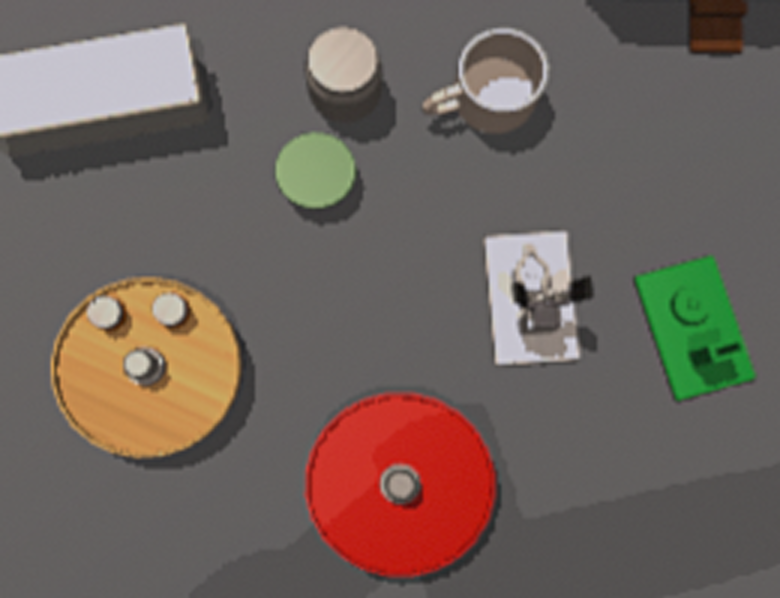

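View pics/b.png

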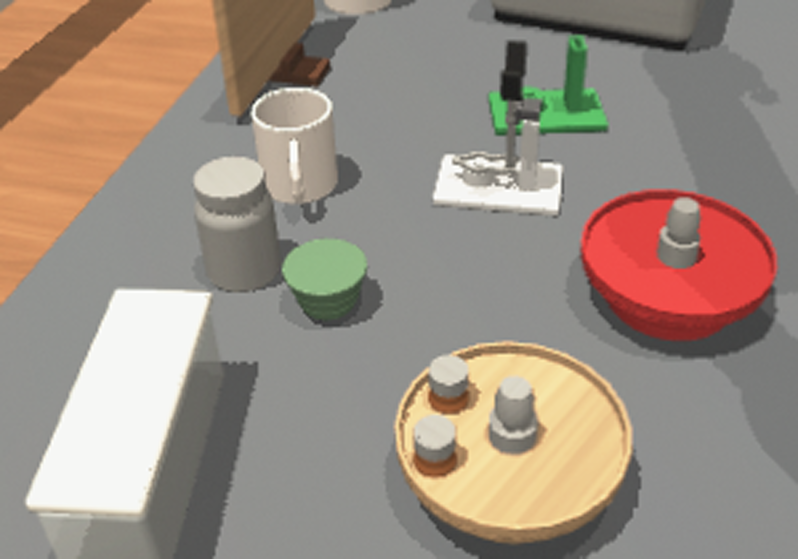

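The white holster with the pliers is near top pixel (367,215), and its ring end faces +x. The bamboo carousel is near (238,239) in top and (352,285) in side. The red carousel and green holster are the look-alikes. Next I'll measure these metrically.

```bash
cat > geo.py <<'E'
from cell import bot
import numpy as np,cv2
from scipy.optimize import least_squares
K={c:bot.calibration(c) for c in("side","top")}
def proj(c,P):
    P=np.atleast_2d(P);k=K[c];E=np.array(k["extrinsics"]);q=P@E[:3,:3].T+E[:3,3]
    s=q[:,:2]/q[:,2:];s=s*(1+k["k1"]*(s**2).sum(1,keepdims=True));M=np.array(k["mtx"])
    return s*[M[0,0],M[1,1]]+M[:2,2]
def ray(c,uv):
    k=K[c];M=np.array(k["mtx"]);E=np.array(k["extrinsics"]);d=(np.atleast_2d(uv)-M[:2,2])/[M[0,0],M[1,1]];s=d.copy()
    for _ in range(8): s=d/(1+k["k1"]*(s**2).sum(1,keepdims=True))
    v=np.c_[s,np.ones(len(s))]@E[:3,:3];return -E[:3,:3].T@E[:3,3],v
def plane(c,uv,z):
    o,v=ray(c,uv);return o+v*((z-o[2])/v[:,2:])
def tri(a,b):
    f=lambda P:np.r_[proj("top",P)[0]-a,proj("side",P)[0]-b]
    r=least_squares(f,[.5,0,.05]);return r.x,r.fun
E
python3 - <<'E'
from geo import *
t=cv2.imread("pics/top0.png");s=cv2.imread("pics/side0.png")
for c in K: print(c,ray(c,[[320,200]])[0].round(3))
def comp(m,seed):
    m=cv2.morphologyEx(m.astype(np.uint8),cv2.MORPH_CLOSE,np.ones((3,3)));n,l,st,ce=cv2.connectedComponentsWithStats(m)
    i=min(range(1,n),key=lambda i:np.hypot(*(ce[i]-seed)) if st[i,4]>150 else 1e9);print(st[i])
    return cv2.findContours((l==i).astype(np.uint8),0,1)[0][0][:,0].astype(float)
# tray
for c,im,seed in(("top",t,(238,239)),("side",s,(352,287))):
    h=cv2.cvtColor(im,cv2.COLOR_BGR2HSV);m=(h[...,0]>8)&(h[...,0]<28)&(h[...,1]>70)
    p=cv2.convexHull(comp(m,seed).astype(np.float32))[:,0];P=plane(c,p,.048)
    for w in(0,1):
        q=P if c=="top" or w==0 else P[P[:,1]<np.median(P[:,1])]
        r=least_squares(lambda x:np.hypot(q[:,0]-x[0],q[:,1]-x[1])-x[2],[*q.mean(0)[:2],.085],loss="soft_l1",f_scale=.002)
        print("tray",c,r.x.round(4),len(q))
# holster plate top view
g=t.min(2);m=np.zeros(g.shape,bool);m[185:245,345:390]=g[185:245,345:390]>170
p=comp(m,(367,215));P=plane("top",p,.012)
rc=cv2.minAreaRect((P[:,:2]*1000).astype(np.float32));print("plate",rc)
a=cv2.resize(t[225:255,215:265],(400,240),interpolation=cv2.INTER_NEAREST);a=cv2.resize(t[222:259,214:264],(400,296),interpolation=cv2.INTER_NEAREST)
b=cv2.resize(s[255:292,330:380],(400,296),interpolation=cv2.INTER_NEAREST)
d=cv2.resize(t[188:242,345:400],None,fx=5.5,fy=5.5,interpolation=cv2.INTER_NEAREST)
e=cv2.resize(s[128:206,320:380],None,fx=3.8,fy=3.8,interpolation=cv2.INTER_NEAREST)
can=np.zeros((600,800,3),np.uint8);can[:296,:400]=a;can[:296,400:]=b
can[300:300+d.shape[0],:d.shape[1]]=d[:300];can[300:300+e.shape[0],400:400+e.shape[1]]=e[:300]
cv2.imwrite("pics/c.png",can)
E
```

```text
side [0.421 0.631 0.615]
top [ 0.409 -0.034  1.317]
[ 207  207   64   64 2854]
tray top [0.4795 0.1763 0.0873] 33
tray top [0.4795 0.1763 0.0873] 33
[ 308  248   90   76 4459]
tray side [0.4787 0.1736 0.0896] 35
tray side [0.4796 0.169  0.087 ] 17
[352 192  28  45 676]
plate ((557.0701904296875, -180.4397430419922), (125.8781509399414, 76.803955078125), 5.076777458190918)
```

View pics/c.png

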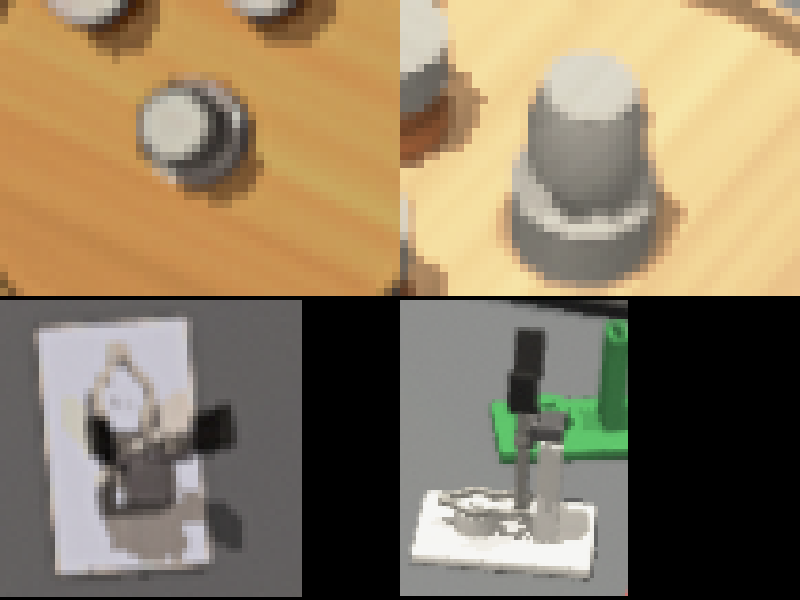

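Post top disc is at top px (235.6,237.4) and side px (353.5,265.4); hub top is at roughly (238.2,238.1) and (352.9,278.9). The plate is visible with the pliers upright and the ring on its ledge. Next: a subpixel refinement and jar clearance check.

```bash
cat > fit.py <<'E'
from geo import *
t=cv2.imread("pics/top0.png")
print("posttop",tri((235.6,237.4),(353.5,265.4)));print("hubtop",tri((238.2,238.1),(352.9,278.9)))
g=t.min(2).astype(np.float32);y0,x0=180,340;c=cv2.resize(g[180:250,340:400],None,fx=8,fy=8,interpolation=cv2.INTER_LINEAR)
m=(c>135).astype(np.uint8);n,l,st,_=cv2.connectedComponentsWithStats(m);i=1+st[1:,4].argmax()
p=max(cv2.findContours((l==i).astype(np.uint8),0,1)[0],key=len)[:,0]
P=plane("top",(p+.5)/8-.5+[x0,y0],.012)[:,:2]
def res(x):
    C,S=np.cos(x[2]),np.sin(x[2]);q=(P-x[:2])@np.array([[C,-S],[S,C]]);d=np.abs(q)-[.065,.04];return d.max(1)
r=least_squares(res,[.557,-.18,.088],loss="cauchy",f_scale=.0007);print("holster",r.x.round(4),np.median(np.abs(r.fun)))
x=r.x;C,S=np.cos(x[2]),np.sin(x[2]);w=lambda a,b,z:[x[0]+C*a-S*b,x[1]+S*a+C*b,z]
for nm,q in dict(pockettop=w(-19.5e-3,0,.095),ringledge=w(.032,0,.03),h1=w(0,.033,.162),h2=w(0,-.033,.162)).items(): print(nm,[proj(k,q)[0].round(1) for k in K])
# jars, lids at 0.084ish (top-view crop a.png centres)
for u in((105,312),(170,310)): print("jar",plane("top",[[190+u[0]/3-.3,110+u[1]/2.85-.3]],.08).round(3))
for q in w(0,0,.2),[.482,.17,.25]: print(bot.solve_ik(q,[0,np.cos(x[2]/2),np.sin(x[2]/2),0]))
E
python3 fit.py
```

```text
posttop (array([0.47885166, 0.17508024, 0.09779362]), array([-0.00050355, -0.01443393,  0.01002405,  0.00172053]))
hubtop (array([0.47858899, 0.17459615, 0.05850506]), array([ 0.00828174,  0.25908308, -0.18075971, -0.0311114 ]))
holster [ 0.5576 -0.181   0.0942] 0.0008866065501595827
pockettop [array([355.4, 162.1]), array([371. , 217.5])]
ringledge [array([335.7, 180.5]), array([366.5, 201.8])]
h1 [array([347.8, 145.7]), array([360.5, 208.1])]
h2 [array([350.2, 133.2]), array([386.5, 206.1])]
jar [[0.528 0.209 0.08 ]]
jar [[0.531 0.151 0.08 ]]
[-0.43982476  0.41430423 -0.14395815  1.01253395  0.          2.60754877]
[ 0.19457024  0.24186108 -0.25970573  1.06922952  0.         -3.04124153]
```

The handles and ring sit about 4 px (10 mm) nearer than the plate centre predicts, so the holster origin isn't at the plate centre. I'll fit it from the black handle blobs and the ring.

```bash
cat >> fit.py <<'E'
print("----")
obs=[]
for c,(a,b,u,v) in dict(top=(200,222,355,395),side=(130,162,340,366)).items():
    im=cv2.imread(f"pics/{c}0.png")[a:b,u:v].astype(int);m=(im.max(2)<48).astype(np.uint8)
    n,l,st,ce=cv2.connectedComponentsWithStats(m,connectivity=4)
    for i in range(1,n):
        if st[i,4]>12: print(c,st[i]+[u,a,0,0,0],(ce[i]+[u,a]).round(1))
for d in(0,-.008,-.010,-.012):
    q=lambda a,b,z:[proj(k,w(a+d,b,z))[0].round(1).tolist() for k in("top","side")]
    print(d,"L",q(0,.029,.144),"R",q(0,-.029,.144),"pocket",q(-.0195,0,.095),"stub",q(.032,0,.034),"coil",q(.056,0,.033))
E
python3 fit.py | sed -n '/----/,$p'
```

```text
----
top [380 208   7   8  46] [383.2 211.4]
top [362 210   4   8  24] [363.4 213.6]
side [351 136   6  12  61] [353.5 141.4]
side [349 148   7  10  60] [351.8 152.4]
0 L [[361.4, 208.9], [347.7, 151.1]] R [[383.9, 207.2], [349.8, 140.0]] pocket [[371.0, 217.5], [355.4, 162.1]] stub [[366.6, 201.6], [335.8, 179.3]] coil [[365.8, 193.2], [327.2, 178.9]]
-0.008 L [[361.6, 212.0], [350.9, 151.4]] R [[384.2, 210.2], [352.8, 140.2]] pocket [[371.3, 220.5], [358.4, 162.3]] stub [[366.9, 204.4], [338.6, 179.6]] coil [[366.1, 196.0], [330.0, 179.2]]
-0.01 L [[361.7, 212.7], [351.7, 151.4]] R [[384.2, 211.0], [353.6, 140.2]] pocket [[371.3, 221.3], [359.2, 162.4]] stub [[367.0, 205.1], [339.4, 179.6]] coil [[366.1, 196.7], [330.8, 179.2]]
-0.012 L [[361.8, 213.5], [352.5, 151.5]] R [[384.3, 211.8], [354.3, 140.3]] pocket [[371.4, 222.0], [360.0, 162.4]] stub [[367.0, 205.8], [340.1, 179.7]] coil [[366.2, 197.4], [331.5, 179.3]]
```

```bash
cat >> geo.py <<'E'
H=np.array([.5471,-.1820]);YAW=.0942;T=np.array([.4789,.1750])
def quat(yaw): a=(yaw+np.pi)/2;return [0,np.cos(a),np.sin(a),0]
def st(): print("t",bot.read_clock(),"p",np.round(bot.read_position(),4),"w",round(bot.read_gripper_width()*85,1),"F",np.round(bot.read_ft_force(),1),"M",np.round(bot.read_moment(),2),"f",np.round(bot.read_finger_force(),1),flush=True)
def shot(n,boxes):
    o=[]
    for c,(x,y,w,h) in boxes.items():
        im=bot.camera(c)[:,:,::-1];cv2.imwrite(f"pics/{n}_{c}.png",im);o.append(cv2.resize(im[y:y+h,x:x+w],(395,int(395*h/w)),interpolation=cv2.INTER_CUBIC))
    m=max(i.shape[0] for i in o);cv2.imwrite(f"pics/{n}.png",np.hstack([cv2.copyMakeBorder(i,0,m-i.shape[0],0,5,0) for i in o]))
E
python3 - <<'E'
from geo import *
print(bot.solve_ik([*H,.26],quat(YAW)))
bot.move_pose([*H,.24],quat(YAW));st()
print(bot.move_linear([*H,.1263],.12,until_force=8));st()
bot.set_gripper(0,50);bot.wait(.3);st()
shot("g",dict(top=(320,170,90,80),side=(300,100,100,120)))
E
```

```text
[-0.44914613  0.35945092 -0.07005622  1.14128919  0.         -0.54334613]
t 3.025 p [ 0.5469 -0.1825  0.2399] w 85.2 F [ 0.3  0.1 -0.4] M [ 0.02  0.04 -0.05] f 0.0
False
t 4.125 p [ 0.5477 -0.1823  0.1271] w 84.8 F [ 0.2 -0.5  0.4] M [-0.01 -0.02  0.06] f 0.0
t 4.9417 p [ 0.5509 -0.1823  0.1306] w 34.0 F [ 0.3  4.1 16.5] M [ 0.87 -0.09 -0.11] f 49.6
```

View pics/g.png

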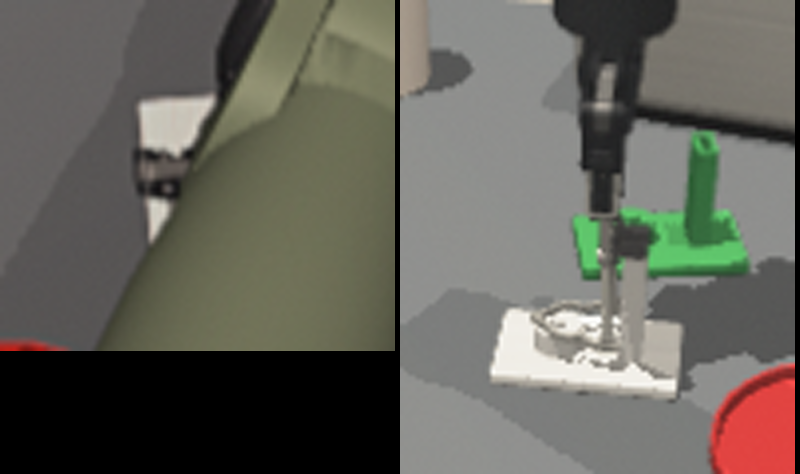

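The grip holds with the levers squeezed (34 mm) and the ring visibly spread at the tips. Now lifting.

```bash
python3 - <<'E'
from geo import *
bot.move_linear([*H,.1313],.05);st()
bot.move_linear([*H,.19],.08);bot.wait(.3);st()
shot("l",dict(side=(290,70,110,130)))
for k in("ring","tips","pliers"): print(k,bot.search_frame("side",k)[:2])
E
```

```text
t 5.2917 p [ 0.5494 -0.1823  0.1325] w 33.8 F [ 5.7  1.5 -0.3] M [ 0.18 -1.57 -0.01] f 50.6
t 6.475 p [ 0.5469 -0.1819  0.1896] w 33.7 F [-0.2 -1.3 -3.6] M [-0.01 -0.03 -0.01] f 50.6
ring [{'bbox': [332.9, 159.0, 24.8, 11.5], 'confidence': 0.51}, {'bbox': [349.7, 138.1, 15.6, 28.4], 'confidence': 0.34}]
tips [{'bbox': [350.9, 137.8, 13.9, 27.5], 'confidence': 0.63}]
pliers [{'bbox': [348.9, 136.7, 17.9, 25.0], 'confidence': 0.53}]
```

View pics/l.png

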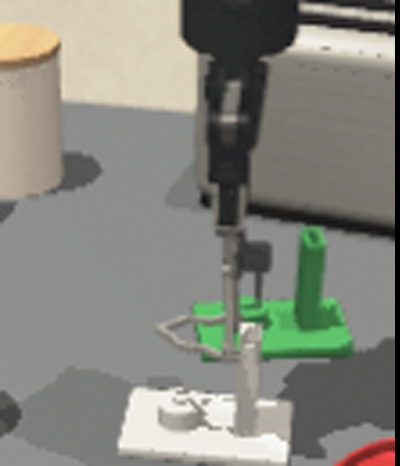

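```bash
python3 - <<'E'
from geo import *
u=np.array([np.cos(YAW),np.sin(YAW)])
bot.move_linear([*H,.245],.12)
p=T-.022*u
bot.move_linear([*p,.245],.2);bot.wait(.4);st()
shot("c1",dict(side=(310,170,100,130),top=(195,190,100,90)))
for k in("ring",): print(k,[bot.search_frame(c,k)[:2] for c in("side","top")])
E
```

```text
t 9.6667 p [0.4571 0.1728 0.245 ] w 33.8 F [ 0.1  0.6 -2.2] M [-0.02 -0.03 -0.06] f 50.6
ring [[{'bbox': [339.9, 240.2, 37.8, 20.6], 'confidence': 0.6}, {'bbox': [364.7, 210.1, 24.0, 47.8], 'confidence': 0.55}], []]
```

View pics/c1.png

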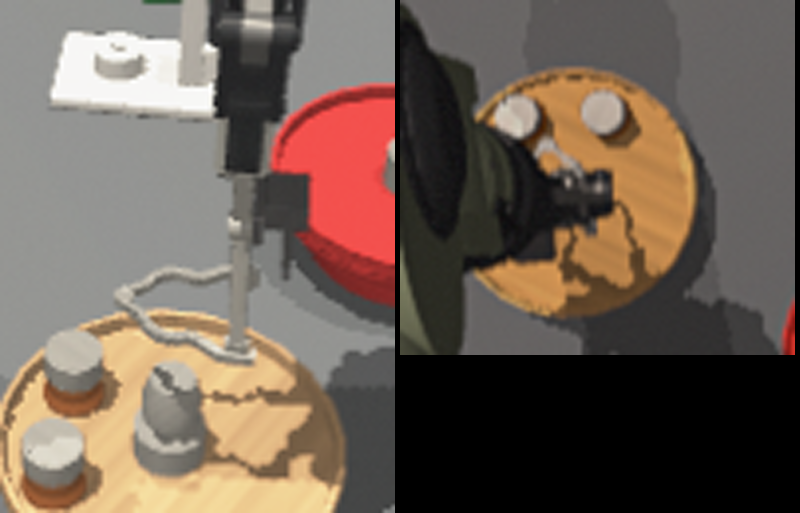

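The ring is held open and level above and slightly behind the post. In side view the coil is at (340,245) and the tips at (370,258) and (371,239). In top view the coil is at (231,227). Comparing with the model.

```bash
python3 - <<'E'
from geo import *
p=np.array([.4571,.1728,.245]);u=np.array([np.cos(YAW),np.sin(YAW),0]);v=np.array([-u[1],u[0],0]);T3=np.r_[T,.0979]
X,e=tri((231.3,227.1),(340.0,244.8));print("coil tri",X,e.round(2),"local",(X-p)@u,(X-p)@v,X[2]-p[2])
for dx in(-.0035,0):
    o=p+dx*u+[0,0,-.0981]
    for n,q in dict(coilout=o+.0545*u,nearpin=o+.026*v,farpin=o-.026*v).items(): print(dx,n,proj("side",q)[0].round(1),proj("top",q)[0].round(1))
print("posttop",proj("side",T3),proj("top",T3))
# coil detail: find extreme left ring pixel in side image by column
im=cv2.imread("pics/c1_side.png")
can=np.hstack([cv2.resize(im[230:270,335:380],None,fx=10,fy=10,interpolation=cv2.INTER_NEAREST),cv2.resize(cv2.imread("pics/c1_top.png")[215:255,220:255],None,fx=10,fy=10,interpolation=cv2.INTER_NEAREST)])
cv2.imwrite("pics/d.png",can)
E
```

```text
coil tri [0.5039863  0.17851884 0.14921624] [-0.06 -0.89  0.61  0.11] local 0.04721634740916306 0.0012833202955129927 -0.09578375903235217
-0.0035 coilout [338.6 245.1] [231.8 224.8]
-0.0035 nearpin [368.3 259.1] [222.6 247. ]
-0.0035 farpin [369.9 238.1] [243.2 245.4]
0 coilout [336.6 244.9] [231.8 223.4]
0 nearpin [366.3 258.9] [222.5 245.6]
0 farpin [367.9 237.9] [243.1 244. ]
posttop [[353.49488518 265.32702838]] [[235.6239107  237.36529588]]
```

View pics/d.png

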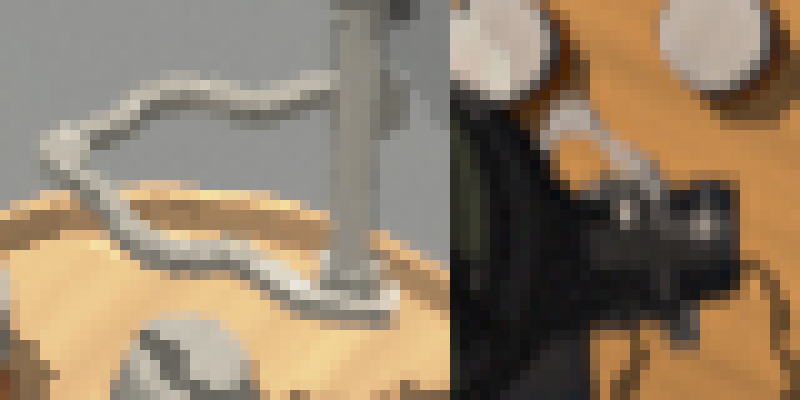

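```bash
python3 - <<'E'
from geo import *
u=np.array([np.cos(YAW),np.sin(YAW)]);p=T-.0213*u
bot.move_linear([*p,.208],.08);bot.wait(.3);st()
r=bot.move_linear([*p,.15],.015,until_force=2.5);print(r);st()
shot("c2",dict(side=(310,180,100,130),top=(195,190,100,90)))
E
```

```text
t 10.7833 p [0.458  0.1731 0.2084] w 33.7 F [ 0.9 -0.5 -3.9] M [ 0.07 -0.04  0.03] f 50.6
True
t 13.25 p [0.4574 0.173  0.1665] w 34.1 F [0.3 0.3 0. ] M [ 0.06 -0.21 -0.03] f 50.7
```

View pics/c2.png

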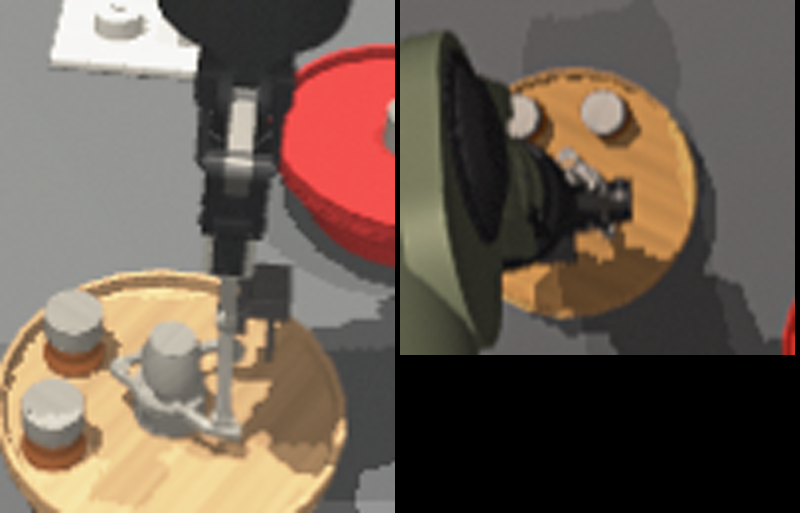

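The ring encircles the post at the hub top, with tips at about 67 mm. That matches the hub estimate of about 65 mm. Now I'll open in small steps, lowering to compensate for the pads' swing.

```bash
cat >> geo.py <<'E'
def b(w): s=w/2/57-.103; return 57e-3*(.9947-np.sqrt(1-s*s))
E
python3 - <<'E'
from geo import *
r=bot.move_linear([*(T-.0213*np.array([np.cos(YAW),np.sin(YAW)])),.163],.01,until_force=1.5);bot.wait(.2);st();print(r)
p=np.array(bot.read_position());w=34.
for n in(38,42,46,50,54,58,62,65):
    bot.set_gripper(n/85,50);p[2]-=b(n)-b(w);w=n
    bot.move_linear(p.tolist(),.02);st()
    f=bot.read_ft_force()
    if abs(f[2])>9: print("stop");break
shot("c3",dict(side=(310,180,100,130)))
E
```

```text
t 13.7667 p [0.4573 0.173  0.1656] w 33.8 F [0.2 0.9 1. ] M [ 0.15 -0.22  0.  ] f 50.7
True
t 14.2417 p [0.4572 0.173  0.1651] w 38.2 F [-0.1 -0.3  1.5] M [0.09 0.03 0.  ] f 12.3
t 14.7083 p [0.4574 0.173  0.1647] w 42.3 F [-0.6  0.   2.7] M [-0.    0.07  0.05] f 11.4
t 15.175 p [0.4572 0.1731 0.1639] w 46.0 F [-1.2 -0.6  1.6] M [0.11 0.05 0.02] f 10.9
t 15.6417 p [0.4573 0.173  0.1634] w 50.4 F [-0.9 -0.2  2.6] M [0.01 0.08 0.07] f 10.2
t 16.1083 p [0.4573 0.1729 0.1626] w 54.1 F [-1.  -0.4 -0.2] M [-0.08  0.04  0.04] f 9.5
t 16.575 p [0.4573 0.1731 0.1618] w 58.2 F [-1.4  0.2 -0. ] M [ 0.23  0.08 -0.02] f 8.5
t 17.0417 p [0.4572 0.1729 0.1608] w 61.6 F [ 0.4  0.6 -0.7] M [0.03 0.05 0.01] f 6.4
t 17.5083 p [0.4572 0.173  0.16  ] w 64.9 F [-0.  -0.  -1.9] M [0.01 0.01 0.05] f 4.1
```

View pics/c3.png

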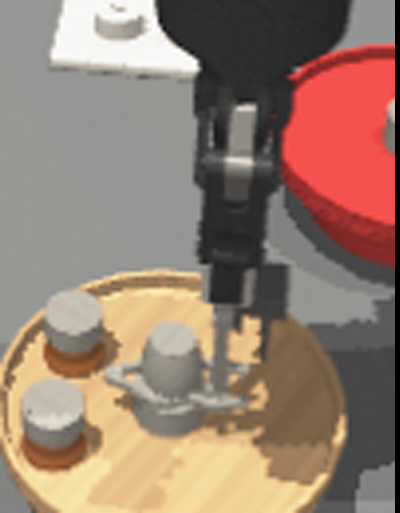

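The ring is shut around the groove at the hub. Lifting the pliers clear, then squeezing them for firm transport and heading back above the holster.

```bash
python3 - <<'E'
from geo import *
p=np.array(bot.read_position())
r=bot.move_linear([p[0],p[1],.178],.02,until_force=2.5);print(r);st()
if not r:
    bot.move_linear([p[0],p[1],.245],.1);st()
    bot.set_gripper(0,50);bot.wait(.2);st()
    bot.move_linear([.551,-.1818,.245],.2)
    bot.move_linear([.551,-.1818,.180],.1);bot.wait(.4);st()
    shot("h",dict(side=(310,70,90,120),top=(195,190,100,90)))
E
```

```text
False
t 18.6083 p [0.4571 0.1729 0.1779] w 65.2 F [ 0.   1.  -2.2] M [-0.02  0.03 -0.01] f 4.1
t 19.425 p [0.4568 0.1729 0.2445] w 64.9 F [-0.2  0.2 -2.8] M [ 0.01  0.   -0.04] f 4.1
t 20.0083 p [0.4572 0.173  0.245 ] w 33.2 F [-0.2  0.1 -3.2] M [-0.03 -0.03  0.01] f 53.4
t 23.1917 p [ 0.5511 -0.1819  0.1803] w 33.6 F [ 0.7 -0.1 -2.3] M [ 0.05 -0.03 -0.01] f 53.4
```

View pics/h.png

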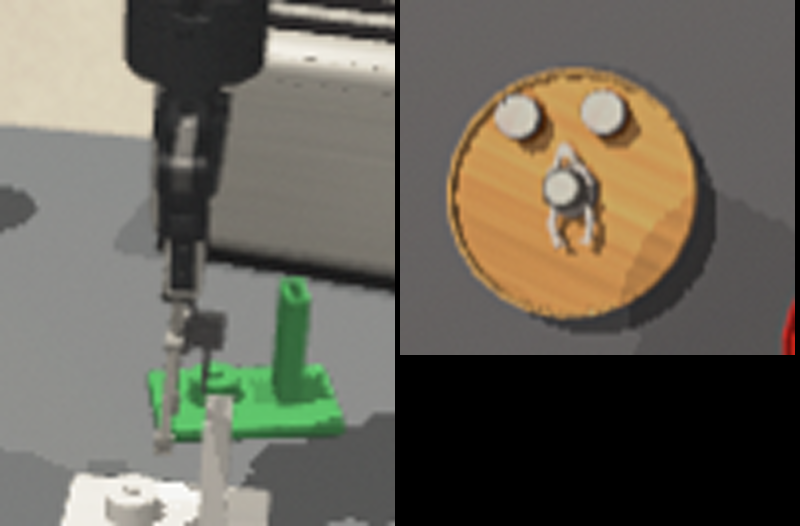

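The ring sits shut and centred in the groove. In side view the empty pliers look pitched, leaning from about (350,139) to (347,171), because the light spring hold let them sag. I'll quantify the tilt numerically against the lift picture.

```bash
python3 - <<'E'
from geo import *
for n,x0 in(("l",346),("h",342)):
    g=cv2.cvtColor(cv2.imread(f"pics/{n}_side.png"),cv2.COLOR_BGR2GRAY);print(n,x0)
    for r in range(132,176,2): print(r,*g[r,x0:x0+26])
def model(p,dx,a,dz=-.0306):
    u=np.array([np.cos(YAW),np.sin(YAW),0]);v=np.array([-u[1],u[0],0]);g=np.array([0,0,.045]);o=p+dx*u+[0,0,dz]
    f=lambda x,y,z:proj("side",o+g+u*(x*np.cos(a)-(z-.045)*np.sin(a))+v*y+np.array([0,0,1])*((z-.045)*np.cos(a)+x*np.sin(a)))[0].round(1)
    return dict(npin_top=f(0,.022,-.02),npin=f(0,.024,-.07),fpin=f(0,-.024,-.07),tong=f(-.0195,0,-.038),tongtop=f(-.0195,0,-.01),block=f(0,0,0))
print("l",model(np.array([.5469,-.1819,.1896]),-.0042,0))
for a in(0,.1): print("h",a,model(np.array([.5511,-.1819,.1803]),-.0042,a))
E
```

```text
l 346
132 142 142 139 125 79 37 38 35 37 48 86 120 137 142 140 136 137 136 136 136 133 119 109 107 107 105
134 141 141 141 133 87 80 87 88 84 93 85 83 111 142 141 141 141 141 142 142 142 141 142 142 142 142
136 141 142 141 140 135 127 100 98 98 88 78 61 99 142 142 142 142 142 142 142 142 142 142 142 142 142
138 141 142 141 142 142 136 110 104 107 108 67 58 55 63 71 71 70 71 76 104 142 142 142 142 142 142
140 142 141 142 142 141 137 109 105 103 92 61 58 57 57 56 58 57 60 65 98 141 141 141 142 141 142
142 142 142 142 142 141 135 94 103 99 75 58 50 63 61 59 60 60 60 64 95 142 141 141 141 142 141
144 141 141 143 143 142 147 163 157 114 93 59 52 61 60 57 59 60 60 68 106 142 142 141 142 142 141
146 142 142 142 142 142 136 105 105 96 82 66 94 131 131 122 74 73 114 130 138 142 142 141 142 142 139
148 143 141 142 141 142 139 122 130 120 94 112 138 142 141 133 77 77 124 141 142 142 142 142 142 142 138
150 141 142 142 143 142 139 125 132 124 101 122 142 141 143 133 77 83 139 142 141 142 143 141 141 142 135
152 142 141 141 142 142 140 124 133 124 99 113 146 147 146 136 77 84 142 142 142 141 142 
[... 3366 characters left out ...]
143 143 142 140 140 140 142 142 142 142 142 143 143 146 166 166 166 163 145 143 134 142 142 142 142 136
l {'npin_top': array([353.7, 151.9]), 'npin': array([352.8, 168.8]), 'fpin': array([354.3, 159.1]), 'tong': array([361.6, 154.1]), 'tongtop': array([362.2, 144.7]), 'block': array([354.8, 140.7])}
h 0 {'npin_top': array([352. , 154.8]), 'npin': array([351.1, 171.6]), 'fpin': array([352.6, 161.9]), 'tong': array([359.8, 156.9]), 'tongtop': array([360.4, 147.6]), 'block': array([353. , 143.7])}
h 0.1 {'npin_top': array([349.4, 154.5]), 'npin': array([346.7, 171. ]), 'fpin': array([348.5, 161.4]), 'tong': array([356.6, 157.2]), 'tongtop': array([358.2, 148.1]), 'block': array([351.3, 143.5])}
```

```bash
cat >> geo.py <<'E'
from scipy.spatial.transform import Rotation as R
U=np.array([np.cos(YAW),np.sin(YAW),0]);V=np.array([-U[1],U[0],0])
def pitched(p,th):
    q=np.array(quat(YAW));r=R.from_rotvec(V*th)*R.from_quat(q[[1,2,3,0]]);x=r.as_quat()[[3,0,1,2]]
    return (np.array(p)+[0,0,.0177]+.0177*r.apply([0,0,1])).tolist(),x.tolist()
E
python3 - <<'E'
from geo import *
P,q=pitched([.551,-.1818,.180],.12)
bot.move_linear(P,.05,rotation=q);bot.wait(.4);st()
im=bot.camera("side")[:,:,::-1];cv2.imwrite("pics/i_side.png",im);g=cv2.cvtColor(im,cv2.COLOR_BGR2GRAY)
for r in range(144,174,2): print(r,*g[r,346:368])
E
```

```text
t 23.9583 p [ 0.5487 -0.1821  0.1806] w 33.5 F [-0.4  0.1 -2.6] M [ 0.08 -0.18  0.07] f 53.4
144 142 141 142 140 123 104 102 92 69 58 60 65 74 72 73 74 71 89 143 143 142 142
146 143 142 143 155 191 107 102 82 61 63 62 59 59 60 61 60 62 95 142 142 142 142
148 143 143 142 145 156 150 109 100 63 64 62 63 62 63 64 64 72 110 142 143 142 141
150 142 143 143 136 99 107 97 92 68 97 142 141 136 97 71 107 143 143 143 142 142 143
152 143 143 142 141 138 137 128 110 114 132 145 147 142 98 71 108 143 143 143 143 142 143
154 147 147 148 149 156 136 129 108 112 141 157 157 150 102 80 132 156 154 150 155 155 154
156 157 157 156 156 156 137 130 110 111 142 155 146 126 98 81 136 156 151 130 156 153 144
158 156 156 157 156 155 137 129 112 103 89 101 101 110 100 68 88 91 86 106 156 155 149
160 158 156 158 157 160 157 130 115 110 102 95 122 138 160 147 146 140 103 88 109 157 152
162 159 157 156 157 159 157 129 115 103 102 100 137 144 147 150 161 178 153 150 157 156 156
164 154 157 158 157 159 149 131 118 113 119 139 136 138 147 151 173 176 148 158 157 157 157
166 148 157 157 157 155 137 130 128 157 162 183 186 159 165 164 164 159 157 158 158 158 158
168 101 114 116 107 118 128 132 130 102 118 152 162 145 147 147 144 125 104 103 101 100 93
170 95 76 76 81 117 139 135 134 114 81 133 150 147 146 146 142 117 99 88 121 136 129
172 143 143 143 142 126 105 105 104 111 144 150 165 146 147 147 146 138 142 142 137 98 87
```

Upright now (tongue column straight at 360, above the pocket at 359). Inserting.

```bash
python3 - <<'E'
from geo import *
for z,s in((.162,.05),(.146,.02),(.134,.02)):
    P,q=pitched([.551,-.1818,z],.12)
    r=bot.move_linear(P,s,until_force=5);print(z,r);st()
    if r: break
E
```

```text
0.162 False
t 24.5167 p [ 0.5486 -0.1819  0.1617] w 33.6 F [ 0.6  0.5 -2.2] M [ 0.02 -0.26 -0.02] f 53.4
0.146 False
t 25.4667 p [ 0.549  -0.182   0.1462] w 33.6 F [-0.5  0.3 -2.4] M [ 0.06 -0.21 -0.01] f 53.4
0.134 False
t 26.2167 p [ 0.549  -0.182   0.1342] w 33.4 F [-0.1 -0.2 -2.4] M [ 0.05 -0.19  0.03] f 53.4
```

```bash
python3 - <<'E'
from geo import *
P,q=pitched([.551,-.1818,.126],.12)
print(bot.move_linear(P,.012,until_force=4));st()
p=np.array(bot.read_position())
for n in(45,55,62,67): bot.set_gripper(n/85,30);st()
bot.set_gripper(1.0,30);bot.wait(.3);st()
z=R.from_quat(np.array(bot.read_tool_rot())[[1,2,3,0]]).apply([0,0,1])
a=np.array(bot.read_position());print(bot.move_linear((a-.03*z).tolist(),.03,until_force=3));st()
a=np.array(bot.read_position());bot.move_linear((a-.07*z).tolist(),.12)
bot.move_pose([.42,-.30,.32],quat(YAW));bot.wait(.3);st()
for c in K: cv2.imwrite(f"pics/z_{c}.png",bot.camera(c)[:,:,::-1])
for c,(aa,bb,u,v) in dict(top=(200,222,355,395),side=(130,162,340,366)).items():
    im=cv2.imread(f"pics/z_{c}.png")[aa:bb,u:v].astype(int);m=(im.max(2)<48).astype(np.uint8)
    n,l,s,ce=cv2.connectedComponentsWithStats(m,connectivity=4)
    for i in range(1,n):
        if s[i,4]>12: print(c,s[i]+[u,aa,0,0,0],(ce[i]+[u,aa]).round(1))
for c in K:
    d=cv2.absdiff(cv2.imread(f"pics/z_{c}.png"),cv2.imread(f"pics/{c}0.png")).max(2)
    n,l,s,ce=cv2.connectedComponentsWithStats((d>40).astype(np.uint8));print(c,[x.tolist() for x in s[1:] if x[4]>15])
E
```

```text
True
t 26.6 p [ 0.5492 -0.1821  0.1317] w 33.6 F [-0.2  0.4  4.1] M [ 0.09  0.11 -0.  ] f 53.9
t 26.875 p [ 0.5482 -0.1816  0.1301] w 45.2 F [ 0.4 -0.2 -1.9] M [-0.01 -0.21 -0.03] f 5.6
t 27.1417 p [ 0.548  -0.1815  0.13  ] w 55.3 F [ 0.   1.  -3.1] M [-0.01 -0.12 -0.01] f 4.8
t 27.3833 p [ 0.5481 -0.1816  0.1303] w 61.8 F [-1.1  0.  -3.2] M [ 0.04 -0.1  -0.04] f 4.2
t 27.6083 p [ 0.5482 -0.1816  0.1304] w 67.1 F [-1.6  0.5 -2.8] M [ 0.   -0.05 -0.  ] f 3.9
t 28.2333 p [ 0.5484 -0.1817  0.1304] w 84.9 F [ 0.4 -0.5 -0.4] M [ 0.04 -0.08  0.06] f 0.0
False
t 29.3833 p [ 0.5518 -0.1813  0.16  ] w 85.1 F [ 0.  -0.9 -0.8] M [-0.01 -0.08  0.01] f 0.0
t 31.2583 p [ 0.4206 -0.2992  0.3192] w 84.9 F [ 0.2 -0.5 -0.4] M [0.02 0.01 0.04] f 0.0
top [380 204   7   9  47] [383.  208.4]
top [361 206   5  10  22] [362.9 210.6]
side [348 137   6  12  64] [350.6 141.9]
side [345 149   8   9  62] [348.6 153. ]
side [[405, 0, 36, 69, 1322], [460, 0, 46, 84, 2245], [462, 0, 178, 208, 19353], [345, 136, 6, 32, 92], [353, 136, 5, 22, 68], [438, 148, 72, 49, 1313], [543, 160, 68, 83, 2613], [330, 177, 26, 10,
[... 247 characters left out ...]
 283, 56, 29, 839], [362, 286, 13, 5, 32], [519, 292, 76, 42, 1444]]
top [[365, 196, 8, 15, 36], [360, 205, 5, 5, 16], [376, 204, 11, 9, 29], [518, 208, 21, 44, 466], [377, 211, 10, 7, 25], [361, 213, 7, 9, 24], [524, 215, 62, 75, 1734], [411, 223, 83, 59, 1614], [232, 226, 10, 8, 32], [485, 234, 66, 69, 1703], [232, 243, 7, 12, 38], [241, 242, 6, 12, 38], [587, 258, 6, 21, 65], [548, 291, 29, 14, 137], [530, 304, 16, 14, 64], [383, 312, 54, 56, 269], [474, 326, 121, 74, 3921], [194, 342, 187, 58, 3370], [604, 348, 36, 36, 837], [364, 369, 50, 31, 491], [292, 379, 27, 8, 114], [416, 380, 23, 20, 148], [624, 383, 7, 15, 59], [448, 385, 38, 15, 235], [606, 386, 8, 4, 22], [265, 394, 9, 6, 27]]
```

Handles now stand about 7 mm further +x than at the start; checking whether that is tilt or shift, and whether it's within tolerance.

```bash
python3 - <<'E'
from geo import *
for n,x0 in(("side0",342),("z_side",340)):
    g=cv2.cvtColor(cv2.imread(f"pics/{n}.png"),cv2.COLOR_BGR2GRAY);print(n,x0)
    for r in range(152,192,2): print(r,*g[r,x0:x0+28])
w=lambda a,b,z:np.r_[H,0]+a*U+b*V+[0,0,z]
for n,q in dict(block=w(0,0,.1),tonguetop=w(-.0195,0,.095),pin=w(0,.006,.05),tips=w(0,.005,.03)).items(): print(n,proj("side",q)[0].round(1),"per 5mm x",(proj("side",q+.005*U)-proj("side",q))[0].round(1))
E
```

```text
side0 342
152 143 143 143 142 142 134 60 30 30 32 29 30 30 48 100 147 147 146 145 144 143 143 143 143 142 143 142 142
154 142 141 134 147 147 138 53 30 30 30 31 30 30 53 112 156 156 153 144 155 155 154 150 154 155 154 151 150
156 140 127 149 156 156 149 82 29 29 31 30 31 30 37 80 136 120 121 133 134 156 151 130 156 154 144 152 143
158 140 121 117 155 156 156 150 142 118 95 95 108 119 112 97 117 116 115 117 116 114 98 105 156 155 149 135 134
160 141 137 106 156 157 157 157 153 127 100 98 99 115 136 113 118 117 116 117 116 109 70 89 109 156 152 135 135
162 143 138 110 138 159 157 156 152 103 99 94 76 64 60 74 74 75 77 75 77 93 124 150 157 156 155 152 153
164 142 140 123 103 154 157 157 153 113 111 112 95 62 63 62 66 65 67 66 65 88 146 157 157 157 157 157 157
166 142 142 138 105 148 157 156 153 118 92 90 75 69 111 158 171 156 177 220 217 205 157 157 157 159 157 157 156
168 144 143 141 134 100 114 115 107 112 102 101 100 96 116 137 146 146 146 150 158 125 104 102 103 101 99 98 94
170 143 142 142 137 95 76 74 74 88 102 100 88 70 80 130 146 146 145 145 142 122 99 87 122 135 135 135 135
172
[... 2845 characters left out ...]
44 167 115 96 101 127 143 142 144 146 161 165 233 237 234 234 235 235
184 246 246 245 213 205 138 162 237 238 245 236 190 96 97 101 135 163 162 162 159 158 141 133 134 133 133 133 133
186 158 146 141 137 132 126 150 229 234 234 234 234 230 153 134 157 162 163 163 162 161 157 164 132 133 132 132 132
188 155 149 142 137 130 127 152 232 236 236 236 232 152 133 135 155 162 163 163 163 161 161 172 172 162 131 130 131
190 199 195 199 230 231 235 235 237 245 244 236 236 236 236 231 164 161 163 163 162 164 173 175 176 176 176 188 232
block [352.1 160.2] per 5mm x [-1.9 -0.1]
tonguetop [359.4 162.4] per 5mm x [-1.9 -0.1]
pin [351.1 177.1] per 5mm x [-1.8 -0.1]
tips [350.9 182.8] per 5mm x [-1.8 -0.2]
```

The tips moved about 3.5 mm to -x and the handles about 7.5 mm to +x, so the pliers lean roughly 0.11 rad. That's inside 0.15, but thin. I'll nudge the handles gently upright with part-open fingers and re-measure.

```bash
cat > meas.py <<'E'
from geo import *
def meas(n):
    im=bot.camera("side")[:,:,::-1];cv2.imwrite(f"pics/{n}.png",im);g=cv2.cvtColor(im,cv2.COLOR_BGR2GRAY)
    m=(im[130:162,336:366].max(2)<48).astype(np.uint8);k,l,s,ce=cv2.connectedComponentsWithStats(m,connectivity=4)
    print([(ce[i]+[336,130]).round(1).tolist() for i in range(1,k) if s[i,4]>12])
    for r in(172,176,180): print(r,*g[r,344:362])
E
python3 - <<'E'
from meas import *
bot.set_gripper(50/85,30)
c=np.r_[H,0]
at=lambda x,z:(c+x*U+[0,0,z]).tolist()
bot.move_pose(at(.042,.26),quat(YAW));bot.move_linear(at(.042,.137),.15);st()
print(bot.move_linear(at(.021,.137),.02,until_force=6));st();meas("n1")
bot.move_linear(at(.045,.137),.05);bot.move_linear(at(.045,.25),.15);bot.wait(.3);st()
meas("n2")
E
```

```text
t 33.6417 p [ 0.5895 -0.1788  0.1382] w 49.8 F [ 0.5 -0.   0.5] M [ 0.09 -0.03  0.04] f 0.0
False
t 34.8417 p [ 0.5685 -0.1801  0.1372] w 50.4 F [3.4 0.4 1.3] M [ 0.09 -0.43  0.04] f 1.1
[[347.6, 141.9]]
172 144 143 144 143 142 123 103 102 111 143 144 144 146 147 147 147 147 143
176 144 144 144 144 141 111 102 103 111 142 144 144 146 147 147 148 147 141
180 246 241 237 244 234 120 103 115 169 231 151 131 147 146 146 146 147 132
t 36.725 p [ 0.5916 -0.1776  0.2492] w 49.7 F [-0.5 -0.  -0.3] M [0.04 0.03 0.02] f 0.0
[[349.9, 147.5]]
172 142 143 142 142 141 140 121 104 100 100 119 143 145 146 145 147 146 142
176 142 143 142 142 143 142 138 111 102 105 101 143 147 147 146 146 145 140
180 245 245 244 244 244 244 243 196 102 100 91 117 147 145 147 145 145 133
```

```bash
python3 - <<'E'
from meas import *
bot.move_pose([.42,-.30,.32],quat(YAW));bot.wait(.3);meas("n3")
im=bot.camera("top")[:,:,::-1][195:222,350:395];m=(im.max(2)<48).astype(np.uint8);k,l,s,ce=cv2.connectedComponentsWithStats(m,connectivity=4)
print("top",[(s[i,4],(ce[i]+[350,195]).round(1).tolist()) for i in range(1,k) if s[i,4]>12],bot.read_clock())
# model: handle and pin columns vs tilt a about rim front edge (x=-.0135,z=.095), both signs
for a in(0,-.05,-.1,-.13):
    f=lambda c,x,y,z:proj(c,np.r_[H,0]+U*(-.0135+(x+.0135)*np.cos(a)-(z-.095)*np.sin(a))+V*y+[0,0,.095+(z-.095)*np.cos(a)+(x+.0135)*np.sin(a)])[0].round(1)
    print(a,"Lh",f("side",0,.029,.144),"Rh",f("side",0,-.029,.144),"pin",f("side",0,.006,.05),"topL",f("top",0,.029,.144),"topR",f("top",0,-.029,.144))
E
```

```text
[[350.7, 141.9], [349.1, 152.9]]
172 122 120 121 121 122 120 106 102 100 102 105 124 139 144 143 146 163 160
176 135 122 122 121 121 120 118 104 100 103 96 125 143 144 144 143 146 158
180 245 244 244 243 243 243 242 191 100 99 95 128 145 143 143 142 143 132
top [(np.int32(48), [383.2, 208.8]), (np.int32(23), [363.2, 211.2])] 38.0667
0 Lh [351.9 151.4] Rh [353.8 140.2] pin [351.1 177.1] topL [361.7 212.9] topR [384.3 211.2]
-0.05 Lh [350.9 151.6] Rh [352.8 140.4] pin [352.  177.3] topL [361.6 212. ] topR [384.1 210.3]
-0.1 Lh [349.9 151.8] Rh [351.9 140.6] pin [352.8 177.5] topL [361.5 211.1] topR [384.  209.4]
-0.13 Lh [349.3 152. ] Rh [351.4 140.8] pin [353.3 177.6] topL [361.4 210.6] topR [383.9 208.9]
```

```bash
python3 -c "
from cell import bot
print(bot.close_job(),bot.read_clock())"
```

```text
the job is handed in; nothing more can be done
the job is handed in; nothing more can be done
```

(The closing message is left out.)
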